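Set the iris lever of an inspection lens to the long mark

ROBOT

A 7-joint arm with a two-finger parallel gripper is mounted at the origin on the work surface. World frame = base frame: x ahead of the robot, y to its left, z up, the work surface at z = 0. Lengths are in m, angles in rad, forces in N, time in s.
With the tool pointing down it reaches from about 0.35 to 0.9 m from the base axis. Payload 19.9 kg.
Tool frame: the origin (TCP) lies between the finger pads; the fingertips stand 17 mm ahead of it and the grasp point (between the pads) lies 2 mm behind it; z points along the fingers, x is the direction in which the jaws open and shut, and the axes are right-handed (so a half turn about z gives the same grasp; the last joint's range is limited). The gripper opens to 85 mm and grips with 20 to 120 N. Pads are 22 mm wide; open, the fingers measure 114 mm over their backs; the gripper's body (76 mm by 85 mm) begins 54 mm behind the grasp point. The pads swing forward as they close: fully open they stand 13 mm farther back than shut.
Start: joints at [-1.242, 0.417, -0.01, 1.614, 0.005, 1.111, -0.053], TCP at [0.226, 0.583, 0.248] pointing down, gripper open.
Joint ranges: [-2.81, 2.81], [-0.39, 2.02], [-1.27, 1.25], [0.06, 2.57], [-1.19, 4.33], [0.19, 2], [-2.82, 2.82]. Speed limits (rad/s): [1.89, 1.89, 2.39, 2.39, 3.01, 3.01, 3.01].

INTERFACE

Orientations are given as a unit quaternion [x, y, z, w].
In Python, from plant import bot gives the robot as it stands. The module is installed in compiled form; this text tells all that it offers. Calls block until the motion is done:
- bot.move_to(position, orientation): joint-space move of the TCP to a pose.
- bot.move_linear(position, attitude=None, feed=0.15): straight line of the TCP; attitude=None keeps the orientation; feed is the mean speed in m/s.
- bot.movej(angles): joint-space move.
- bot.grip(opening): opening from 0.0 (shut) to 1.0 (fully open); the grip force is fixed at half the most; returns when the fingers have stopped.
- bot.dwell(seconds).
- bot.inverse_kinematics(position, orientation): joint angles nearest the present ones, or None.
- bot.snapshot(name): name is "scene" or "top"; returns (picture, depth): 384x512x3 uint8, blue, green, red; 384x512 float32, m along the optical axis (not along the pixel's ray), 0 where there is no reading.
- bot.get_calibration(name): a dict with "fx", "fy", "cx", "cy" (pixels), "R" (3x3) and "t" (3): a world point X has camera coordinates R X + t. Camera axes: x right, y down, z forward; pixel columns grow to the right and rows downward; lengths in m; the calibration is good to about 2 mm. A picture is of the moment at which its call begins. get_calibration takes no time and is no camera call.
A pose or a line that the arm cannot do raises bot.PlanningError and nothing moves.
- bot.sign_off(): hands the job in, once; it reports no verdict.
Readings, each from a call of its own:
- bot.current_time_s(): time.
- bot.current_joint_positions(): joint angles.
- bot.current_joint_velocities(): joint speeds.
- bot.current_tau(): joint torques, N m.
- bot.current_tcp_pos(): TCP position.
- bot.current_tcp_rot(): TCP orientation.
- bot.current_force(): force on the tool from outside, world axes, zero at the start.
- bot.current_torque(): the same for the moment, N m.
- bot.current_width(): opening from 0.0 (shut) to 1.0 (fully open).
Only numpy, scipy, OpenCV 4.12 (cv2) and the standard library are available. Lean on these libraries where they do the work, as an engineer would, in place of code of your own. Each camera call takes 0.05 s, during which the arm holds its last target. There are 200 camera calls.

TASK

On the upward-looking inspection lens, push the iris lever clockwise (seen from above) until it is fully home against its closed stop, then push it back counter-clockwise so that its pointer stands at the long mark of the scale, and leave it there. Only push the lever with the fingers, never pinch it between them; do not touch the lens glass and leave the things lying around where they are.

Things in the scene. Friction and masses are not known exactly. Their poses are not given: they have to be found in the camera images.
- drum: Housing of the inspection lens: fixed blue drum with a grey flange and a white scale disc on top, 220 mm in diameter, standing upright on the table. Origin: centre of its underside, z up. The disc's top face is 70 mm above the table. Two steel stop posts (8 mm thick, tops 84 mm above the table) stand 47 mm from the drum's axis, 1.36 rad either side of the drum's own x axis, and mark the ends of the lever's travel. The whole drum's place and yaw change from run to run.
- axis (a point): Point on the upright axis of the drum and of the iris ring, 85 mm above the table.
- iris (a joint): Angle in rad of the aluminium iris ring (80 mm in diameter, top 89 mm above the table) with its lever: 0 at the closed stop (lever 1.15 rad clockwise of the drum's x axis), growing counter-clockwise seen from above to 2.3 at the open stop. Stiff friction, no spring: about 2.5 N at the lever's upright blade moves it, and it stays where it is left.
- lever_mid (a point): Middle of the lever's upright blade, 65 mm from the axis and 105 mm above the table. The blade stands radially: 28 mm long (51 to 79 mm from the axis), 11 mm thick, from 83 mm to 128 mm above the table, so a finger beside it can push it either way. Below it is a flat dark steel arm, 10 mm wide, from the ring out to the pointer.
- lever_tip (a point): Tip of the lever's steel pointer, 86.5 mm from the axis, 79 mm above the table; it points radially outward just inside the scale marks.
- long_mark (a point): Inner end of the long mark of the scale, 86.5 mm from the axis, on the disc's top face (70 mm above the table). Black, 20 mm long and 6 mm wide, radial; the other marks are 7 mm long and 2 mm wide, every 15 degrees. The disc is set at another angle each run, so the mark stands at a lever angle of 0.5 to 1.9 rad.
- face_ccw: Black plastic facing, 28 x 4 x 42 mm, on the counter-clockwise side of the blade: push on it to turn the lever clockwise. Origin: centre of its lower edge, 83 mm above the table.
- face_cw: The same facing on the clockwise side of the blade: push on it to turn the lever counter-clockwise. Origin: centre of its lower edge, 83 mm above the table.
- glass: Lens glass with its mount, 54 mm in diameter, in the middle of the iris ring, top 84 mm above the table, not to be touched. Origin: centre of its underside, 70 mm above the table.
- lens_cap: Loose black lens cap, 50 mm in diameter, 12 mm high, lying on the scale disc on the side away from the lever's travel. Origin: centre of its underside.
- screwdriver: Loose screwdriver lying on the table beside the drum. Its origin lies under it.
- gauge_ring: Loose steel ring, 60 mm outside, 34 mm inside, 22 mm high, on the table beside the drum. Origin: centre of its underside.
- parts_bin: Loose grey open bin, 100 x 140 x 55 mm, on the table beside the drum. Origin: centre of its underside.
There are look-alikes about, which are no part of the job. What is shaped like the drum but orange or purple is not meant.

How it is judged:
On the way:
1. the lever is pushed home against its closed stop (value of joint iris below 0.06 rad), for 0.1 s.
At the end, for the whole second after the job is handed in: The pointer's tip is within 7 mm (about 4.5 degrees) of the inner end of the long mark, the lever is at rest, and the lens cap, screwdriver, gauge ring and bin are within 15 mm of where they were (horizontal distance between lever_tip and long_mark below 0.007 m and velocity of joint iris between -0.02 and 0.02 rad/s and distance of each of lens_cap, screwdriver, gauge_ring, parts_bin from where it was at the start of the episode below 0.015 m); the robot touches nothing.
It fails at once if the lever is pinched: fingers press both sides of its blade at once (contact force between each of face_ccw, face_cw and the fingers above 1 N).
It fails at once if the lens glass is touched (contact force between glass and anything else above 0.5 N).
It fails at once if a bystander is moved by more than 15 mm or lifted (distance of any of lens_cap, screwdriver, gauge_ring, parts_bin from where it was at the start of the episode above 0.015 m).
It also fails if it takes over 58 s, if anything falls off the work surface, if the arm or the gripper's body presses on something with over 40 N, if the wrist force passes 120 N, or if a joint passes its speed limit or range.

## Working session

There is one attempt and no reset: what is moved stays moved. The work goes in short steps, each a Python script; the robot and the scene stay as the last script left them, time stands still between calls to the robot, and variables do not carry over. Pictures are saved under pics/ and viewed, about 8 in all and at most 12, crops included, and the job is handed in when it is done.

```bash
mkdir -p pics; cat > h.py <<'E'
import numpy as np, cv2
from plant import bot
def snap(n,f):
    im,d=bot.snapshot(n); cv2.imwrite(f'pics/{f}.png',im); np.save(f'pics/{f}.npy',d); return im,d
def px2w(n,u,v,z):
    c=bot.get_calibration(n); R=np.array(c['R']);t=np.array(c['t'])
    r=R.T@np.array([(u-c['cx'])/c['fx'],(v-c['cy'])/c['fy'],1]); o=-R.T@t
    return o+r*(z-o[2])/r[2]
def w2px(n,X):
    c=bot.get_calibration(n); p=np.array(c['R'])@np.array(X)+np.array(c['t'])
    return c['fx']*p[0]/p[2]+c['cx'],c['fy']*p[1]/p[2]+c['cy']
E
python3 - <<'E'
from h import *
a,_=snap('top','top1'); b,_=snap('scene','scene1')
for n in('top','scene'):
    c=bot.get_calibration(n);print(n,c['fx'],-np.array(c['R']).T@np.array(c['t']))
print(bot.current_time_s(),bot.current_tcp_rot())
E
```

```text
top 390.6061286883035 [0.3269137  0.03864125 1.24760138]
scene 356.4086239295159 [0.97302618 0.42670278 0.68127111]
0.1 [ 8.25337269e-01  5.64639791e-01 -4.23886057e-04  3.45809469e-04]
```

View pics/top1.png

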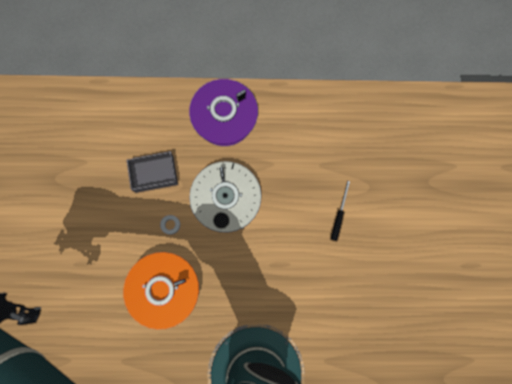

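View pics/scene1.png

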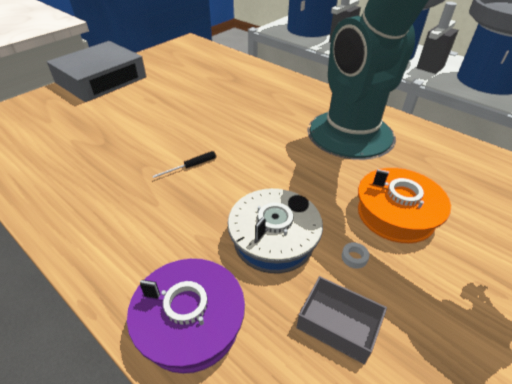

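The top view shows three drum-like things: purple (224,112), orange (161,290), and one with a white disc and blue body (225,196). The last one fits the description. I'll confirm it in an enlarged crop.

```bash
python3 - <<'E'
from h import *
a=cv2.imread('pics/top1.png')[150:242,180:272]
b=cv2.imread('pics/scene1.png')[180:275,220:330]
a=cv2.resize(a,(552,552),interpolation=cv2.INTER_CUBIC)
cv2.imwrite('pics/crop1.png',a)
b=cv2.resize(b,(660,570),interpolation=cv2.INTER_CUBIC)
cv2.imwrite('pics/crop2.png',b)
print(px2w('top',225,196,.07), px2w('top',221,220,.082),px2w('top',170,225,.02),px2w('top',153,171,.05))
E
```

```text
[0.52799968 0.09878912 0.07      ] [0.45307038 0.10879146 0.082     ] [0.44283002 0.27164837 0.02      ] [0.60868224 0.32620329 0.05      ]
```

View pics/crop1.png

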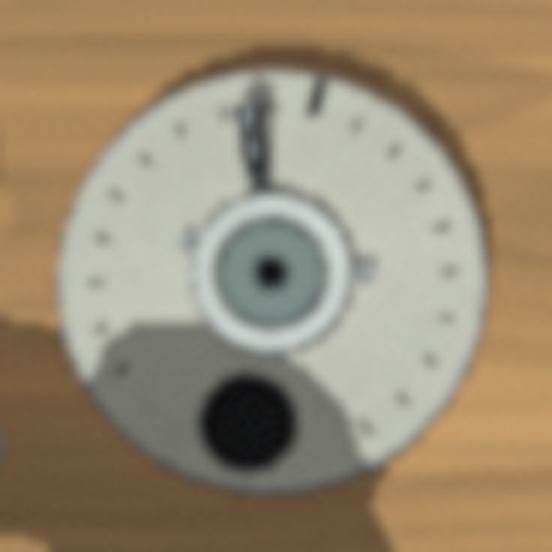

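View pics/crop2.png

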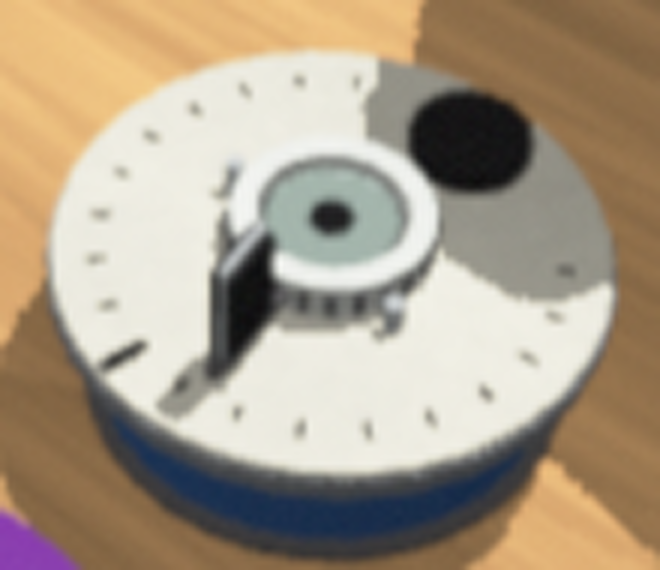

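Confirmed: white disc, blue body, long mark at top-crop (315,113), lever near (255,140), stop posts at (188,240) and (365,267). Next I'll compute the geometry.

```bash
cat >> h.py <<'E'
def crop2px(x,y,x0=180,y0=150,s=6): return x0+(x+.5)/s-.5, y0+(y+.5)/s-.5
E
python3 - <<'E'
from h import *
f=lambda x,y,z:px2w('top',*crop2px(x,y),z)[:2]
im=cv2.imread('pics/top1.png')
C1=f(274,280,.07); C2=f(271,270,.089); P1=f(188,240,.084);P2=f(365,267,.084)
print('centre disc',C1,'ring',C2)
C=(C1+C2)/2
ang=lambda p:np.arctan2(*(p-C)[::-1])
print('posts',[(np.linalg.norm(p-C),ang(p)) for p in (P1,P2)])
yaw=(ang(P1)+ang(P2))/2
M=f(315,113,.07);M2=f(322,80,.07)
print('yaw',yaw,'mark',np.linalg.norm(M-C),ang(M),np.linalg.norm(M2-C),ang(M2),'iris@mark',ang(M)-yaw+1.15)
# depth: blade points
d=np.load('pics/top1.npy'); c=bot.get_calibration('top'); R=np.array(c['R']);t=np.array(c['t'])
v,u=np.mgrid[150:242,180:272]; z=d[150:242,180:272]
P=np.stack([(u-c['cx'])/c['fx']*z,(v-c['cy'])/c['fy']*z,z],-1).reshape(-1,3)
W=(P-t)@R
b=W[(W[:,2]>.11)&(W[:,2]<.14)]
print(len(b),b.mean(0),ang(b.mean(0)[:2]),np.linalg.norm(b.mean(0)[:2]-C))
k=W[(W[:,2]>.06)&(W[:,2]<.075)]; print('disc fit',cv2.minEnclosingCircle(k[:,:2].astype(np.float32)))
E
```

```text
centre disc [0.52723228 0.09801267] ring [0.52906926 0.09864789]
posts [(np.float64(0.04580513175144894), np.float64(1.1964231411165085)), (np.float64(0.04684318303854537), np.float64(-1.4903057971958422))]
yaw -0.14694132803966686 mark 0.08889698122881903 -0.225274966708203 0.106782045648901 -0.21912357509661037 iris@mark 1.0716663613314639
40 [0.58943753 0.10724421 0.12526799] 0.14443348442843235 0.06193162161196342
disc fit ((0.5271551012992859, 0.09752466529607773), 0.1099410206079483)
```

```bash
cat >> h.py <<'E'
from scipy.spatial.transform import Rotation as Ro
C=np.array([.528,.0982]); YAW=-.147; MARK=-.222; r=.066
def pose(th,off,z):
    u=np.array([np.cos(th),np.sin(th)]);t=np.array([-u[1],u[0]])
    p=C+r*u+off*t
    q=Ro.from_matrix(np.array([[u[0],u[1],0],[u[1],-u[0],0],[0,0,-1]]).T).as_quat()
    return [*p,z],q
def ft(th):
    F=np.array(bot.current_force());return F[:2]@np.array([-np.sin(th),np.cos(th)])
def lin(th,off,z,feed=.08):
    p,q=pose(th,off,z);bot.move_linear(p,q,feed)
E
python3 - <<'E'
from h import *
bot.grip(0.0)
th=.144
p,q=pose(th,.034,.2);bot.move_to(p,q);lin(th,.034,.113)
print(bot.current_time_s(),'f0',bot.current_force()); f0=ft(th)
lin(th,.022,.113)
end=YAW-1.15
for a in np.arange(th-.1,end+.05,-.12):
    lin(a,.0175,.113);print(round(a,2),round(ft(a),2),end='; ')
for off in np.arange(.020,.0,-.0015):
    lin(end,off,.113,.03);f=ft(end);print(round(off,4),round(f,1),end='; ')
    if f>9:break
print(bot.current_time_s(),bot.current_tcp_pos(),bot.current_joint_positions())
snap('top','top2');snap('scene','scene2')
E
```

```text
4.1667 f0 [ 0.37441167 -0.01458939  0.00992241]
0.04 -0.29; -0.08 0.45; -0.2 0.65; -0.32 0.14; -0.44 -0.18; -0.56 -0.24; -0.68 -0.36; -0.8 0.45; -0.92 -0.07; -1.04 -0.21; -1.16 0.15; 0.02 -0.8; 0.0185 1.9; 0.017 1.2; 0.0155 0.3; 0.014 7.9; 0.0125 18.4; 9.0667 [0.5598512  0.03858377 0.11340155] [-0.75109407  0.62012825  0.83137118  1.90779216 -0.59401617  0.87379176
 -0.9119548 ]
```

Force rose to 18 N at the expected stop angle. I'll back off and look to check that it is home.

```bash
python3 - <<'E'
from h import *
e=YAW-1.15
lin(e,.034,.113);lin(e,.034,.17,.12);
# above the clockwise side
p,q=pose(e,-.036,.17);bot.move_linear(p,q,.12)
a,_=snap('top','top3');b,_=snap('scene','scene3')
a=cv2.resize(a[150:242,180:272],None,fx=4.4,fy=6,interpolation=cv2.INTER_CUBIC) if 0 else cv2.resize(a[150:242,180:272],(460,460),interpolation=cv2.INTER_CUBIC)
b=cv2.resize(b[175:280,220:330],(330,315),interpolation=cv2.INTER_CUBIC)
o=np.zeros((460,790,3),np.uint8);o[:,:460]=a;o[:315,460:]=b;cv2.imwrite('pics/chk.png',o)
print(bot.current_time_s(),[w2px('top',[*(C+.0865*np.array([np.cos(e),np.sin(e)])),.079])])
E
```

```text
11.0417 [(np.float64(252.5587753934752), np.float64(188.1859053097839))]
```

View pics/chk.png

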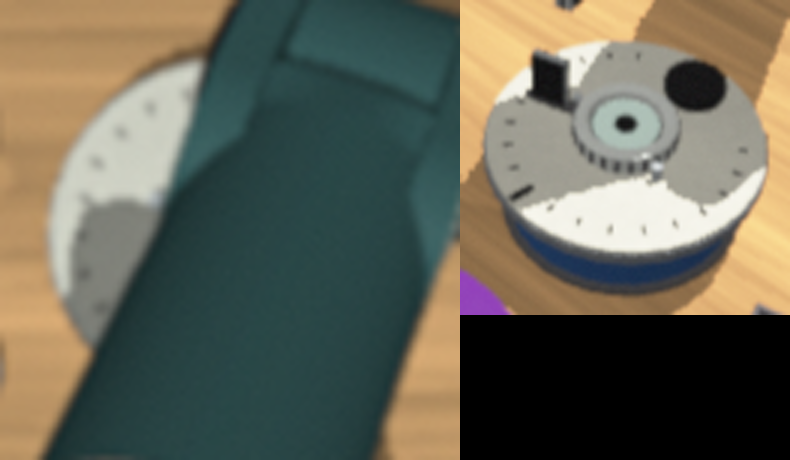

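The top view is blocked by the arm. The scene crop shows the blade (545,80) up at the closed end, with the ring post beside it. I'll check the angle from depth, then push it back.

```bash
cat >> h.py <<'E'
def blade(n,d):
    c=bot.get_calibration(n); R=np.array(c['R']);t=np.array(c['t'])
    v,u=np.mgrid[0:384,0:512]; P=np.stack([(u-c['cx'])/c['fx']*d,(v-c['cy'])/c['fy']*d,d],-1)[d>0]
    W=(P-t)@R; rr=np.hypot(*(W[:,:2]-C).T)
    b=W[(W[:,2]>.095)&(W[:,2]<.127)&(rr>.048)&(rr<.083)]
    a=np.arctan2(b[:,1]-C[1],b[:,0]-C[0]); return len(b),np.round([np.median(a),a.min(),a.max()],3)
E
python3 - <<'E'
from h import *
print('before',blade('scene',np.load('pics/scene1.npy')),'true .144'); print('closed',blade('scene',np.load('pics/scene3.npy')),'expect',YAW-1.15)
E
```

```text
before (140, array([0.233, 0.09 , 0.296])) true .144
closed (152, array([-1.255, -1.444, -1.192])) expect -1.297
```

The depth reading, less the 0.087 rad half-thickness bias, gives −1.34 rad. That agrees with home. Now I'll push counter-clockwise, stopping slightly short.

```bash
python3 - <<'E'
from h import *
e=YAW-1.15
lin(e,-.036,.113); print(bot.current_force())
lin(e,-.022,.113)
T=MARK-.03
for a in np.append(np.arange(e,T,.12),T):
    lin(a,-.0165,.113);print(round(a,2),round(ft(a),2),end='; ')
lin(T,-.03,.113)
lin(T,-.03,.2,.12)
p,q=pose(T-1.2,-.15,.25)
bot.move_to([.36,-.2,.3],q)
a,d=snap('top','top4');b,ds=snap('scene','scene4')
print(bot.current_time_s(),blade('top',d),blade('scene',ds))
a=cv2.resize(a[150:242,180:272],(552,552),interpolation=cv2.INTER_CUBIC);cv2.imwrite('pics/crop4.png',a)
E
```

```text
[-0.41765327  0.08587135  0.33782372]
-1.3 -1.06; -1.18 -0.16; -1.06 -0.43; -0.94 -0.12; -0.82 -0.24; -0.7 0.34; -0.58 -0.23; -0.46 -0.22; -0.34 -0.75; -0.25 0.8; 17.475 (29, array([-0.305, -0.357, -0.163])) (165, array([-0.15 , -0.296, -0.099]))
```

View pics/crop4.png

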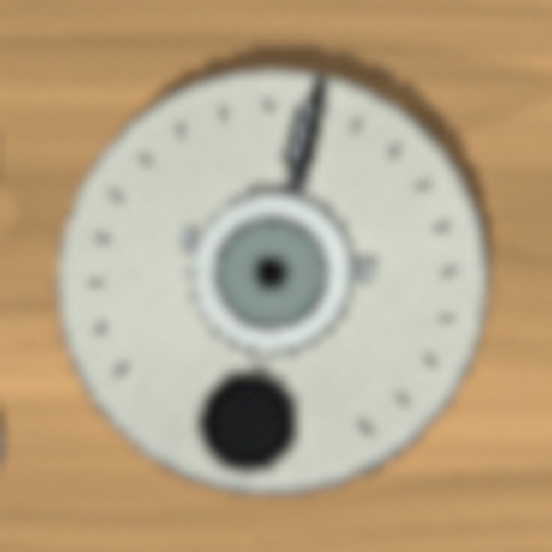

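The top crop shows the pointer running straight into the long mark (322,80). Depth gives lever ≈ −0.238 against the mark at −0.222, about 1.4 mm apart. One closer look from the scene camera.

```bash
python3 - <<'E'
from h import *
b=cv2.imread('pics/scene4.png');cv2.imwrite('pics/crop5.png',cv2.resize(b[180:275,220:330],(660,570),interpolation=cv2.INTER_CUBIC))
for a in(MARK,MARK-.08,MARK+.08):
    x,y=w2px('scene',[*(C+.0865*np.array([np.cos(a),np.sin(a)])),.079]);print((x-220)*6,(y-180)*6)
E
```

```text
137.36942821310652 326.44076216563394
127.31391970300126 314.198656414356
148.78910717217548 338.12721138196184
```

View pics/crop5.png

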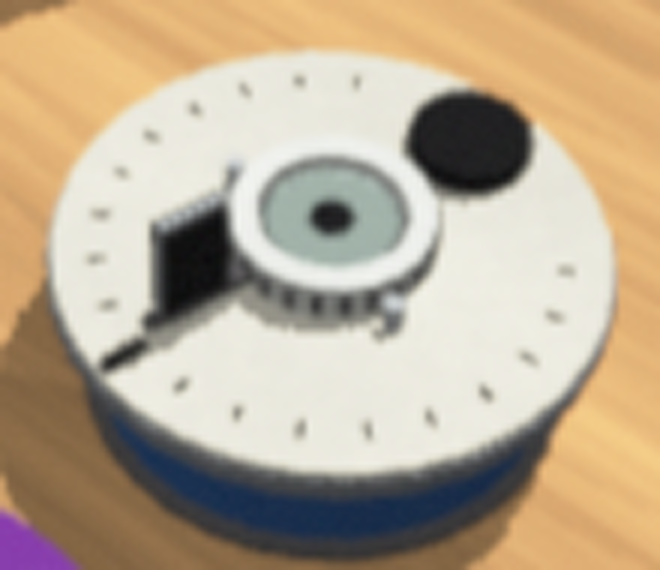

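The scene crop shows the pointer tip (about 145,325) directly above the inner end of the long mark (147,343). The cap hasn't moved and the arm is clear, so I'm handing in.

```bash
python3 -c "
from h import *
bot.sign_off();print(bot.current_time_s(),bot.current_force())"
```

```text
the job is handed in; nothing more can be done
the job is handed in; nothing more can be done
```

The lever went fully home against its closed stop, then back counter-clockwise to the long mark. I handed the job in at about 17.5 s of the 58 s, with the arm clear. The system gives no verdict, so what follows is from my own checks.

- **Closed stop:** The push force rose from near zero to 18 N at the expected stop angle. A depth check put the lever at about −1.34 rad, against −1.30 from my yaw estimate. The 0.04 rad gap is about what I'd expect from calibration and yaw error.
- **Long mark:** Depth from the scene camera puts the lever at about −0.238 rad and the mark at −0.222 rad, roughly 1.4 mm apart at the tip (limit 7 mm). Both final views show the pointer running into the mark.
- **Disagreeing reading:** The sparser top-camera depth (29 points) gave −0.305 rad, about 7 mm off at the tip. I gave it less weight because both pictures showed the pointer on the mark.
- **Surroundings:** I pushed with the fingers shut and kept them above the glass. In the final views the lens cap had not moved. The paths stayed clear of the screwdriver, ring and bin, but I did not measure those three again.

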